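# Seat a drill plate on its locating pins

## Robot

A 6-joint arm with a two-finger parallel gripper is mounted at the origin on a cart in front of the work surface, level with it; the furniture and walls round the work are solid. World frame = base frame: x ahead of the robot, y to its left, z up, the work surface at z = 0. Lengths are in m, angles in rad, forces in N, time in s.
With the tool pointing down it reaches from about 0.375 to 0.975 m from the base axis. Payload 3.8 kg.
Tool frame: the origin (TCP) lies at the very end of the fingers, on their centre line; the grasp point (between the pads) lies 19 mm behind it; z points along the fingers, y is the direction in which the jaws open and shut (so a half turn about z gives the same grasp; the last joint's range is limited). The gripper opens to 85 mm and grips with 20 to 120 N. Pads are 22 mm wide; open, the fingers measure 114 mm over their backs; the gripper's body (76 mm by 85 mm) begins 54 mm behind the grasp point. The pads swing forward as they close: fully open they stand 13 mm farther back than shut.
Start: joints at [-1.33, 0.264, 1.604, -0, 1.274, -0.037], TCP at [0.185, -0.649, 0.231] pointing down, gripper open.
Joint ranges: [-2.63, 2.63], [-0.94, 2.18], [0.31, 2.57], [-1.31, 4.45], [0, 2.66], [-2.55, 2.55]. Speed limits (rad/s): [2.57, 2.57, 3.14, 3.14, 3.14, 3.14].

## Interface

Orientations are given as a rotation vector (axis times angle).
In Python, from workcell import read_state, read_camera, camera_info, finish_job gives the robot as it stands. The module is installed in compiled form; this text tells all that it offers.
- The arm moves only by the tool play_rows, never from a script. Its argument "motion" is a list of rows, each a list of 5 numbers: the shift along the tool's x, y, z in units of 1000 mm (1.0 is 1000 mm), then the turn about the tool's z in units of 2 pi rad (1.0 is 2 pi rad), then the finger opening in mm, from 0 to 85.4. A call has 1 to 5 rows; each row shifts and turns the commanded pose from where the row before left it, along the tool's axes as they then stand; what a row does not reach is not made up. A row lasts 1/8 s, in which the tool goes at most 62.5 mm and 10.7 degrees, less where a joint would pass 70% of its speed; a pose out of reach is approached as far as the arm can. A call with a number of a shift or a turn outside -1 to 1 is refused whole. A call with a gripper value outside its range is refused whole. The fingers move at their own pace and stop on an object; "squeeze" is the grip in N (left out, the last holds). Time passes only in rows, so rows that do not move let the fingers close. It gives the time, the measured TCP pose, the force and the opening at its end, in the units of the state.
- read_state(): the state, without advancing time (a new reading comes with each control period).
- read_camera(name): name is "scene" or "top" or "wrist"; returns the picture (384x512x3 uint8, red, green, blue); there is no depth.
- camera_info(name): a dict with "intrinsics" (3x3 intrinsics, pixels), "dist_coeffs" ([k1, k2, p1, p2, k3] as OpenCV has them; the pictures are not rectified), "pose" (4x4, takes a point from camera to world coordinates). Camera axes: x right, y down, z forward; pixel columns grow to the right and rows downward; lengths in m; the calibration is good to about 2 mm. A picture is of the moment at which its call begins: read the wrist's pose just before it. camera_info takes no time and is no camera call; for the wrist camera it gives the pose at the moment of the call.
- finish_job(): hands the job in, once; it reports no verdict.
The state is a dict: "time": time; "q": joint angles; "joint_vel": joint speeds; "joint_torque": joint torques, N m; "tool_pos": TCP position; "tcp_rot": TCP orientation; "wrist_force": force on the tool from outside, world axes, zero at the start; "torque": the same for the moment, N m; "width": opening from 0.0 (shut) to 1.0 (fully open).
Only numpy, scipy, OpenCV 4.12 (cv2) and the standard library are available. Lean on these libraries where they do the work, as an engineer would, in place of code of your own. Each camera call takes 0.05 s, during which the arm holds its last target. There are 200 camera calls.

## Task

The aluminium drill plate lies loose on top of the fixture's two locating pins and its raised loading ledge. Without gripping, lifting or tipping the plate, push it with the fingertips back to the green fence and sideways (away from the ledge) until its two round holes drop over the two pins and it lies flat on the bed. Leave the orange screwdriver, black tape, small transformer and round tin where they are, and take the fingers away at the end.

Things in the scene. Friction and masses are not known exactly. Their poses are not given: they have to be found in the camera images.
- fixture: Fixture fixed to the bench: dark steel bed, x -75..75, y -155..90, top z 12 (mm, its frame), with green fence, green ledge, two pins; front and left end open. Origin: on the bench under the centre of the plate's seated place; at yaw 0 (varies 0.3 rad either way) x points away from the robot, y left. Seated plate: origin at (0, 0, 12), yaw 0 to the fixture, 0.6 clear of the fence, 2 clear of the ledge.
- fence (a point): Middle of the fence's top edge on the plate's side, at (55.6, -32.5, 36) mm in the fixture frame. The green fence runs along y over the whole far side of the bed; its upright face looks to -x (the robot)
- ledge (a point): Middle of the green loading ledge's left edge, at (-11, -82, 18) mm in the fixture frame. The ledge is the raised right end of the bed: x -75..53, y -155..-82, top z 18 mm, level with the pin tops
- drill_plate: Loose aluminium plate 110 (x) x 160 (y) x 16 mm, 0.4 to 0.7 kg, two through holes of diameter 12. Origin: centre of its underside; axes as the fixture's when seated. Starts level on ledge and pins (underside z 18), 12-20 mm short of the fence, 22-46 mm to the ledge side (-y) of its seat, up to 0.1 rad askew. Slides at 2 to 8 N; drops 6 mm onto the pins, which then stop any further push.
- pin_far (a point): Top of the locating pin nearer the fence, at (20, 20, 18) mm in the fixture frame. Brass pin, diameter 10, standing 6 mm above the bed; its upper 3 mm taper to diameter 5, so a hole within about 3 mm slips on
- pin_near (a point): Top of the other, like pin, at (-20, 20, 18) mm in the fixture frame
- hole_far (a point): Centre of the hole nearer the fence at the plate's top face, at (20, 20, 16) mm in the plate frame; goes over pin_far
- hole_near (a point): Centre of the other hole at the top face, at (-20, 20, 16) mm in the plate frame; goes over pin_near
- screwdriver: Bystander: screwdriver with an orange handle, 203 x 24 x 24 mm, lying left of the fixture; origin at the centre of its underside
- tape_roll: Bystander: small roll of black tape, diameter 58, height 19 mm, lying flat right of the fixture; origin at the centre of its underside
- small_transformer: Bystander: small grey transformer, 47 x 54 x 45 mm, behind the fixture to the left; origin at the centre of its underside
- pot_1: Bystander: round tin with a tan lid, diameter 65, height 29 mm, right of the fixture; origin at the centre of its underside

How it is judged:
By the outcome, as a careful person would: the job done as asked, in the order asked, and still so for the second after the job is handed in, with the robot touching nothing.
It also fails if it takes over 48 s, if anything falls off the work surface, if the arm or the gripper's body presses on something with over 40 N, if the wrist force passes 120 N, or if a joint passes its speed limit or range.

## Working session

There is one attempt and no reset: what is moved stays moved. The work goes in short steps, Python scripts to look and compute and a tool call to move; the robot and the scene stay as the last step left them, time stands still between calls to the robot, and variables do not carry over. Pictures are saved under pics/ and viewed, about 8 in all and at most 12, crops included, and the job is handed in when it is done.

Besides the shell and the picture viewer there is one more tool, called after "Call:" by a JSON object that holds its "api" and its "payload". play_rows: Moves the arm, as the interface text tells. Shifts and turns lie within -1 to 1; 1 stands for 1000 mm of shift or 2 pi rad of turn. Its arguments: {"type":"object","properties":{"motion":{"type":"array","items":{"type":"array","items":{"type":"number"}}},"squeeze":{"type":"number"}},"required":["motion"]}

```bash
mkdir -p pics; cat > h.py <<'E'
import numpy as np, cv2
from workcell import *
def shot(n,f=None):
    i=camera_info(n); im=read_camera(n)
    if f: cv2.imwrite('pics/'+f,im[:,:,::-1])
    return im,i
def ray(i,uv,z):
    K=np.array(i['intrinsics'],float);d=np.array(i['dist_coeffs'],float);T=np.array(i['pose'])
    p=cv2.undistortPoints(np.array(uv,float).reshape(-1,1,2),K,d).reshape(-1,2)
    r=np.c_[p,np.ones(len(p))]@T[:3,:3].T;o=T[:3,3]
    return o+r*((z-o[2])/r[:,2])[:,None]
def proj(i,P):
    K=np.array(i['intrinsics'],float);d=np.array(i['dist_coeffs'],float);T=np.linalg.inv(np.array(i['pose']))
    return cv2.projectPoints(np.array(P,float).reshape(-1,3),cv2.Rodrigues(T[:3,:3])[0],T[:3,3],K,d)[0].reshape(-1,2)
E
python3 - <<'E'
from h import *
for n in('top','scene'):
    im,i=shot(n,n+'0.png');print(n,np.round(i['pose'],3).tolist(),np.round(i['intrinsics'],0).tolist())
print(read_state())
a=cv2.imread('pics/top0.png');cv2.imwrite('pics/t0.png',cv2.resize(a,(800,600)))
E
```

```text
top [[0.016, -0.998, 0.054, 0.527], [-1.0, -0.016, -0.001, -0.053], [0.002, -0.054, -0.999, 1.319], [0.0, 0.0, 0.0, 1.0]] [[417.0, 0.0, 260.0], [0.0, 417.0, 189.0], [0.0, 0.0, 1.0]]
scene [[-0.602, -0.477, 0.64, -0.273], [-0.798, 0.383, -0.466, 0.56], [-0.023, -0.791, -0.611, 0.868], [0.0, 0.0, 0.0, 1.0]] [[429.0, 0.0, 249.0], [0.0, 429.0, 194.0], [0.0, 0.0, 1.0]]
{'time': 0.1, 'q': array([-1.32986790e+00,  2.64728564e-01,  1.60521368e+00,  2.62981272e-05,
        1.27373315e+00, -3.68569400e-02]), 'joint_vel': array([-0.00039163, -0.00162266, -0.00341816,  0.00106355,  0.00141088,
       -0.0001486 ]), 'joint_torque': array([ 3.78588193e-04, -5.16706216e+01, -3.68590522e+01, -3.72889269e-05,
        6.27232526e-03, -2.07124498e-05]), 'tool_pos': array([ 0.18498021, -0.64847377,  0.23006518]), 'tcp_rot': array([-3.10928600e+00, -4.34643443e-01,  2.93760728e-04]), 'wrist_force': array([ 0.54573632, -0.31578208, -0.30782083]), 'torque': array([ 0.06120955, -0.02028649,  0.02027932]), 'width': 0.9981939532268566}
```

View pics/t0.png

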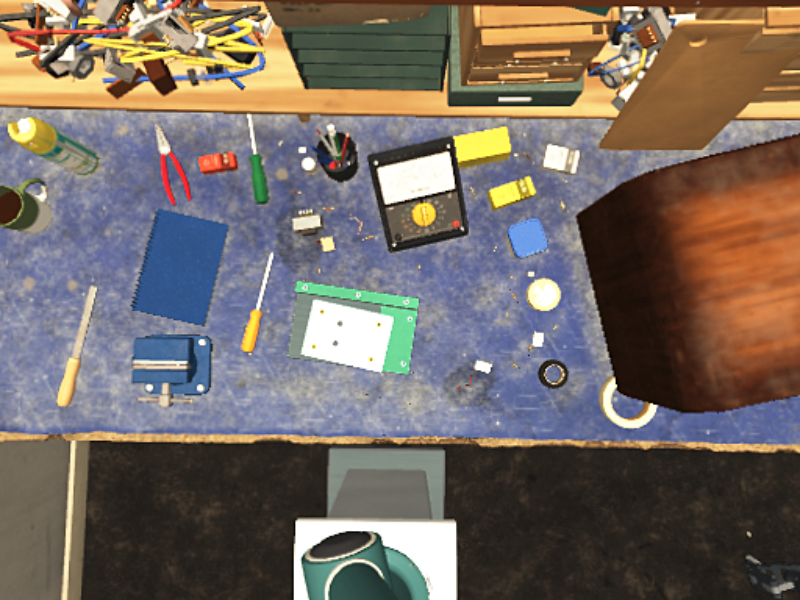

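View pics/scene0.png

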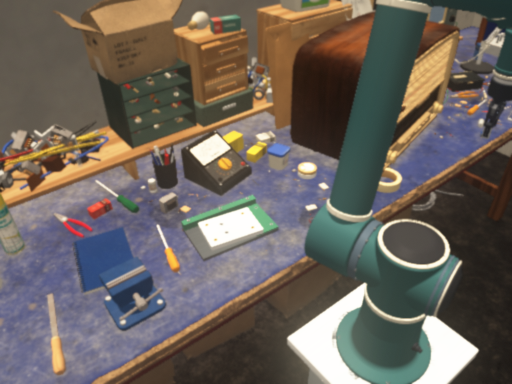

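The top view (800 px wide) shows the white plate at (347,335) with its holes near (341,324) and (337,345). The green fence is behind it at (297..418, 290), the ledge is right of it at (402,340), and the screwdriver is at (255,305).

```bash
cat >> h.py <<'E'
def measure(im,i,roi=None,v=True,thr=190):
    hsv=cv2.cvtColor(im,cv2.COLOR_RGB2HSV)
    m0=np.zeros(im.shape[:2],np.uint8)
    if roi is None: m0[:]=1
    else: x0,y0,x1,y1=roi; m0[y0:y1,x0:x1]=1
    out={}
    for n,lo,hi in(('green',(60,90,50),(90,255,255)),('plate',(0,0,thr),(180,60,255))):
        m=cv2.inRange(hsv,lo,hi)*m0
        c=max(cv2.findContours(m,cv2.RETR_EXTERNAL,cv2.CHAIN_APPROX_NONE)[0],key=cv2.contourArea)
        out[n]=c[:,0].astype(float)
    return out
E
python3 - <<'E'
from h import *
im=cv2.imread('pics/top0.png')[:,:,::-1].copy();i=camera_info('top')
o=measure(im,i,(180,170,275,245))
g=o['green'];p=o['plate']
W=ray(i,p,.034)[:,:2].astype(np.float32)*1000
print('plate',cv2.minAreaRect(W))
G=ray(i,g,.036)[:,:2].astype(np.float32)*1000
print('green@36',cv2.minAreaRect(G),cv2.boxPoints(cv2.minAreaRect(G)).tolist())
print(cv2.approxPolyDP(G.reshape(-1,1,2),5,True).reshape(-1,2).tolist())
print('approx plate',cv2.approxPolyDP(W.reshape(-1,1,2),5,True).reshape(-1,2).tolist())
x=cv2.resize(im[165:245,175:280,::-1],None,fx=7,fy=7,interpolation=cv2.INTER_CUBIC);cv2.imwrite('pics/c1.png',x)
E
```

```text
plate ((517.0013427734375, 61.538909912109375), (165.7126007080078, 114.02225494384766), 77.33104705810547)
green@36 ((509.8838806152344, -31.80167007446289), (69.5523681640625, 125.4159927368164), 82.78691864013672) [[443.3056640625, -58.429039001464844], [567.7290649414062, -74.17623901367188], [576.4620971679688, -5.1743011474609375], [452.0386962890625, 10.572898864746094]]
[[574.84521484375, -7.593925476074219], [562.4990234375, -4.737776756286621], [553.66455078125, -29.47279167175293], [449.4581604003906, -9.815887451171875], [444.08074951171875, -55.761878967285156], [566.6243286132812, -72.29936218261719]]
approx plate [[585.0968017578125, 131.15408325195312], [480.4870300292969, 153.11183166503906], [443.2064514160156, -6.79658842086792], [553.6591186523438, -26.35886001586914]]
```

View pics/c1.png

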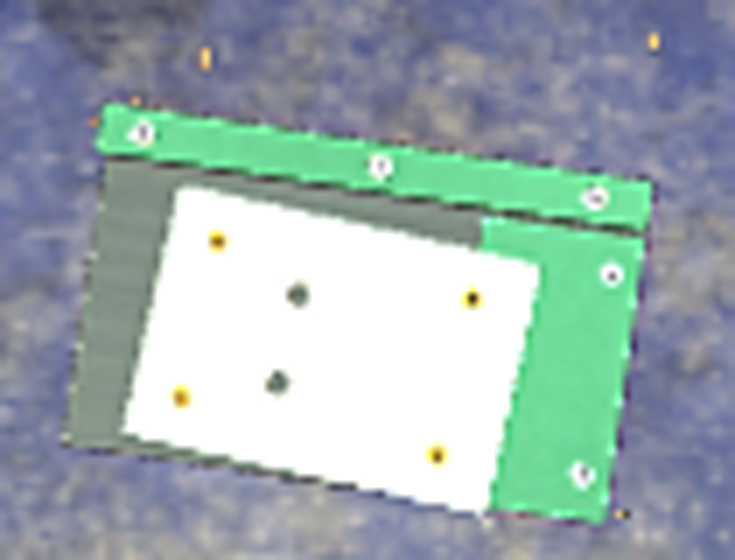

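The crop (scale 7) shows the fence inner edge running from (97,152) to (650,232). The holes are at (298,295) and (277,382). The ledge's left edge is at x≈482.

```bash
python3 - <<'E'
from h import *
i=camera_info('top')
f=lambda a:np.array(a)/7.+[174.5,164.5]
F=ray(i,f([(97,152),(650,232)]),.036)*1000
H=ray(i,f([(298,295),(277,382)]),.034)*1000
print(F,np.linalg.norm(F[0]-F[1]),H)
d=(F[0]-F[1])[:2];d/=np.linalg.norm(d);yx=d;xx=np.array([d[1],-d[0]]);print('yaw',np.arctan2(xx[1],xx[0]))
mid=F.mean(0)[:2];O=mid-55.6*xx+32.5*yx;print('O',O)
R=np.c_[xx,yx];print('holes in fix',(H[:,:2]-O)@R)
s=read_state();T=camera_info('wrist');Rt=cv2.Rodrigues(s['tcp_rot'])[0];P=np.array(T['pose'])
print(Rt.T@(P[:3,3]-s['tool_pos']),(Rt.T@P[:3,:3]).round(3).tolist(),T['intrinsics'],Rt.round(3).tolist())
E
```

```text
[[602.25515083 166.99635266  36.        ]
 [570.86257905 -76.41003185  36.        ]] 245.42241459785123 [[540.86292507  77.71402721  34.        ]
 [502.63505759  86.08388453  34.        ]]
yaw -0.128263808713891
O [535.5727461   84.63811797]
holes in fix [[  6.13239974  -6.19053307]
 [-32.85205232  -2.77924876]]
[ 0.07422033 -0.00047426 -0.14281642] [[-0.0, -0.957, -0.289], [1.0, -0.0, 0.0], [-0.0, -0.289, 0.957]] [[287.38012967   0.         256.35254665]
 [  0.         287.38012967 192.35576104]
 [  0.           0.           1.        ]] [[0.962, 0.274, -0.0], [0.274, -0.962, 0.002], [0.0, -0.002, -1.0]]
```

Call:
{"api": "play_rows", "payload": {"motion": [[0.032,-0.043,0,0,40],[0.032,-0.043,0,0,40],[0.032,-0.043,0,0,40],[0.032,-0.043,0,0,40],[0.032,-0.043,0,0,40]]}}

```text
time: 0.72
tool_pos: [0.2802, -0.3965, 0.2308]
tcp_rot: [-3.111, -0.434, 0.0]
wrist_force: [0.2, -0.6, -0.4]
width: 0.463
```

Call:
{"api": "play_rows", "payload": {"motion": [[0.0394,-0.0362,0,0,40],[0.0394,-0.0362,0,0,40],[0.0394,-0.0362,0,0,40],[0.0394,-0.0362,0,0,40],[0.0394,-0.0362,0,0,40]]}}

```text
time: 1.35
tool_pos: [0.4202, -0.1687, 0.2311]
tcp_rot: [3.111, 0.435, 0.0]
wrist_force: [-0.7, -0.2, 0.1]
width: 0.468
```

Call:
{"api": "play_rows", "payload": {"motion": [[0.0394,-0.0362,0.016,0,40],[0.0394,-0.0362,0.016,0,40],[0.0394,-0.0362,0.016,0,40],[0.0394,-0.0362,0.016,0,40],[0.0394,-0.0362,0.016,0,40]]}}

```text
time: 1.98
tool_pos: [0.56, 0.0594, 0.1504]
tcp_rot: [3.111, 0.436, -0.001]
wrist_force: [1.2, -0.9, 0.5]
width: 0.469
```

Call:
{"api": "play_rows", "payload": {"motion": [[0,0,0,0.0215,40],[0,0,0,0.0215,40],[0,0,0,0.0215,40],[0,0,0,0,40]]}}

```text
time: 2.48
tool_pos: [0.5592, 0.0578, 0.1507]
tcp_rot: [3.135, -0.198, -0.002]
wrist_force: [0.6, 0.6, 0.2]
width: 0.47
```

```bash
python3 - <<'E'
from h import *
im,i=shot('wrist','w1.png');s=read_state();print(s['tool_pos'],s['tcp_rot'],s['q'],s['time'])
a=cv2.imread('pics/w1.png');cv2.imwrite('pics/w1b.png',cv2.resize(a,(800,600)))
E
```

```text
[0.55927114 0.05768853 0.15084172] [ 3.13533983e+00 -1.96003772e-01 -1.36412878e-03] [ 5.85004774e-02  1.17300719e-01  1.93158032e+00 -2.95402570e-05
  1.09358966e+00  1.75417662e+00] 2.525
```

View pics/w1b.png

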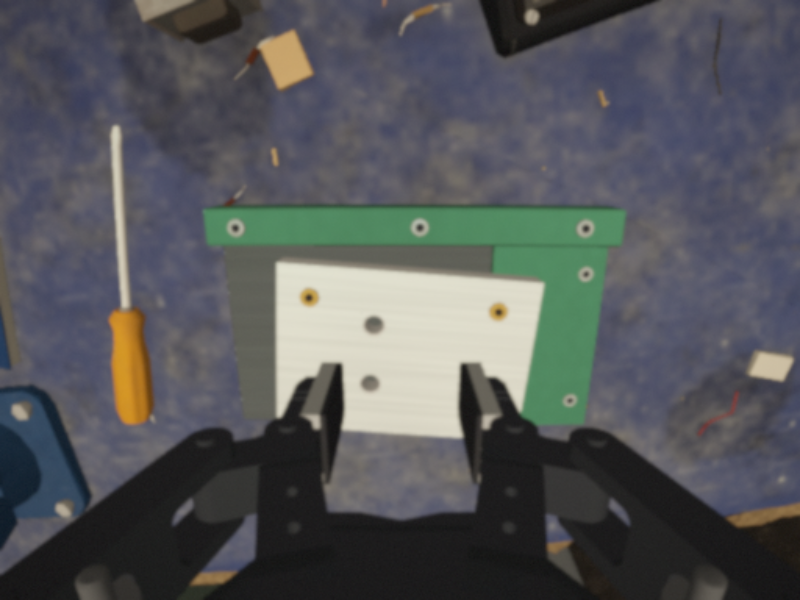

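The wrist view shows the fence inner edge along row ≈245 (x 205..622). The holes are at (373,325) and (370,383), the ledge's left edge is at x≈493, and the plate's far edge runs from (278,261) to (543,282).

```bash
cat >> h.py <<'E'
def fence_fix(im,i,cols,rows):
    "fixture frame from the fence's lower image edge (ray to z 36) ; cols = range clear of the ledge"
    hsv=cv2.cvtColor(im,cv2.COLOR_RGB2HSV);m=cv2.inRange(hsv,(60,90,40),(90,255,255))
    e=[(c,rows[0]+np.nonzero(m[rows[0]:rows[1],c])[0].max()+.5) for c in cols if m[rows[0]:rows[1],c].any()]
    P=ray(i,e,.036)[:,:2]*1000
    vx,vy,x0,y0=cv2.fitLine(P.astype(np.float32),cv2.DIST_HUBER,0,.01,.01).ravel()
    y=np.array([vx,vy])*np.sign(vy);x=np.array([y[1],-y[0]])
    return x,y,np.array([x0,y0])
def holes(im,i,box,z=.034):
    x0,y0,x1,y1=box;g=cv2.cvtColor(im,cv2.COLOR_RGB2GRAY)[y0:y1,x0:x1]
    t,b=cv2.threshold(g,0,255,cv2.THRESH_BINARY_INV+cv2.THRESH_OTSU)
    n,l,s,c=cv2.connectedComponentsWithStats(b)
    return [(s[k,4],(c[k]+[x0,y0]).round(1).tolist(),(ray(i,[c[k]+[x0,y0]],z)[0]*1000).round(1).tolist()) for k in range(1,n) if s[k,4]>25]
E
python3 - <<'E'
from h import *
im=cv2.imread('pics/w1.png')[:,:,::-1].copy();i=camera_info('wrist')
x,y,p=fence_fix(im,i,range(180,312),(125,162))
# fence ends -> y coordinate
E=ray(i,np.array([(204,244),(624,244)])/1.5625,.036)[:,:2]*1000
L=ray(i,np.array([[493,260]])/1.5625,.018)[0,:2]*1000
print('yaw',np.arctan2(x[1],x[0]),'len',np.linalg.norm(E[0]-E[1]),'ysof',E@y)
o_y=[E[0]@y-90,E[1]@y+155,L@y+82];print('Oy est',o_y)
oy=np.median(o_y);ox=p@x-55.6;O=ox*x+oy*y;print('O',O)
for h in holes(im,i,(225,195,255,260)):
    print(h,[(np.array(h[2][:2])-O)@x,(np.array(h[2][:2])-O)@y])
s=read_state();R=cv2.Rodrigues(s['tcp_rot'])[0];d=s['tool_pos'][:2]*1000-O
print('tool yaw',np.arctan2(R[1,0],R[0,0]),'tcp fix',d@x,d@y)
E
```

```text
yaw -0.12618013 len 246.62800173133888 ysof [243.44407396  -3.18365208]
Oy est [np.float64(153.44407395606234), np.float64(151.81634792324388), np.float64(152.36054096844865)]
O [537.93720424  85.34201958]
(np.int32(111), [238.7, 207.5], [542.1, 77.6, 34.0]) [np.float64(5.1039998456881746), np.float64(-7.156600150861534)]
(np.int32(101), [236.4, 244.9], [502.9, 85.6, 34.0]) [np.float64(-34.791119702155804), np.float64(-4.153347370424071)]
tool yaw -0.12486631410257934 tcp fix 24.64440043887696 -24.7488566528603
```

Plate centre is at fixture (-16,-26) and is 0.075 rad askew. I'll bring two spread fingertips down in front of its near edge.

Call:
{"api": "play_rows", "payload": {"motion": [[-0.0435,0,0,0,50],[-0.0435,0,0,0,50],[-0.043,0,0,0,50],[0,0,0.05,0,50],[0,0,0.05,0,50]]}}

```text
time: 3.15
tool_pos: [0.4316, 0.0744, 0.0517]
tcp_rot: [-3.135, 0.196, -0.008]
wrist_force: [0.5, 0.5, 0.6]
width: 0.585
```

Call:
{"api": "play_rows", "payload": {"motion": [[0,0,0.033,0,50],[0,0,0,0,50],[0.006,0,0,0,50],[0.006,0,0,0,50],[0.003,0,0,0,50]]}}

```text
time: 3.78
tool_pos: [0.4478, 0.0724, 0.0199]
tcp_rot: [-3.135, 0.2, -0.005]
wrist_force: [-0.3, -0.2, -0.4]
width: 0.588
```

Call:
{"api": "play_rows", "payload": {"motion": [[0.004,0,0,0,50],[0.004,0,0,0,50],[0.004,0,0,0,50]]}}

```text
time: 4.15
tool_pos: [0.4548, 0.071, 0.0179]
tcp_rot: [-3.135, 0.202, 0.009]
wrist_force: [-6.8, 1.6, 5.8]
width: 0.586
```

```bash
python3 - <<'E'
from h import *
im,i=shot('wrist','w2.png');s=read_state();print(s['tool_pos'],s['wrist_force'])
O=np.array([537.9,85.3]);x=np.array([.992,-.1258]);y=np.array([.1258,.992]);d=s['tool_pos'][:2]*1000-O;print(d@x,d@y)
cv2.imwrite('pics/w2b.png',cv2.resize(im[:,:,::-1],(800,600)))
E
```

```text
[0.45502036 0.07082495 0.01786368] [-6.30703665  1.10886901  4.11249899]
-80.39563919813635 -24.785508886709177
```

View pics/w2b.png

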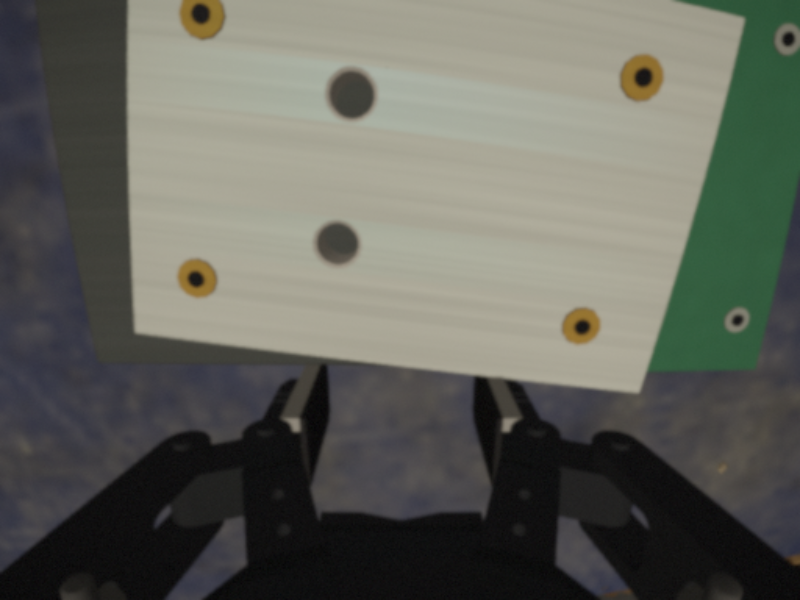

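The right fingertip is at the plate's near edge (495,378), with an unexpected upward force. I'll back off, raise the tips slightly, and push again so they can't be under the edge.

Call:
{"api": "play_rows", "payload": {"motion": [[-0.012,0,0,0,50],[0,0,-0.003,0,50],[0,0,0,0,50],[0.006,0,0,0,50],[0.004,0,0,0,50]]}}

```text
time: 4.82
tool_pos: [0.4553, 0.071, 0.0213]
tcp_rot: [-3.135, 0.201, 0.003]
wrist_force: [-6.8, 2.2, 4.5]
width: 0.587
```

Call:
{"api": "play_rows", "payload": {"motion": [[0.003,0,0,0,50],[0.003,0,0,0,50],[0.003,0,0,0,50]]}}

```text
time: 5.2
tool_pos: [0.4559, 0.0698, 0.0194]
tcp_rot: [3.133, -0.204, -0.03]
wrist_force: [-19.3, -0.3, 13.4]
width: 0.587
```

```bash
python3 - <<'E'
from h import *
O=np.array([537.9,85.3]);x=np.array([.992,-.1262]);y=np.array([.1262,.992])
im,i=shot('wrist','w3.png');s=read_state();print(s['tool_pos'],s['wrist_force'],s['torque'],s['time'])
print(holes(im,i,(195,35,260,175)))
for h in holes(im,i,(195,35,260,175)):
    d=np.array(h[2][:2])-O;print(h[0],d@x,d@y)
x0=im[200:260,150:360,::-1]
g=cv2.resize(x0,(800,228),interpolation=cv2.INTER_CUBIC)
sc,si=shot('scene','s3.png')
c=cv2.resize(sc[180:270,170:290,::-1],(480,360),interpolation=cv2.INTER_CUBIC)
out=np.zeros((600,800,3),np.uint8);out[:228]=g;out[235:595,:480]=c;cv2.imwrite('pics/m3.png',out)
E
```

```text
[0.45592693 0.06966456 0.01927719] [-19.18488278   1.66924041  15.58611218] [-0.23157946  3.10013367 -0.67814331] 5.25
[(np.int32(721), [222.1, 62.2], [549.0, 72.6, 34.0]), (np.int32(552), [214.3, 156.8], [510.5, 82.3, 34.0])]
721 12.613940000000023 -11.19758
552 -26.802199999999978 -6.433879999999997
```

View pics/m3.png

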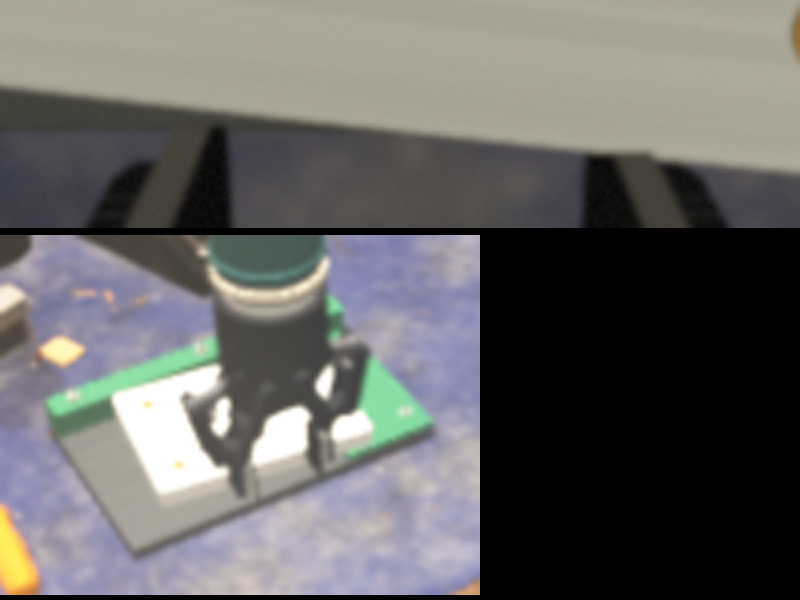

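The plate has moved about 8 mm and its left far corner is near the fence. The pads are dragging down on the edge (15 N), which jams it. I'll back off and measure.

Call:
{"api": "play_rows", "payload": {"motion": [[-0.012,0,-0.002,0,50],[-0.01,0,-0.004,0,50],[0,0,0,0,50]]}}

```text
time: 5.68
tool_pos: [0.4428, 0.0728, 0.0278]
tcp_rot: [-3.135, 0.2, -0.002]
wrist_force: [0.3, -0.4, 0.0]
width: 0.584
```

```bash
cat >> h.py <<'E'
O=np.array([537.9,85.3]);X=np.array([.992,-.1262]);Y=np.array([.1262,.992])
def fx(p): d=np.array(p)[...,:2]-O; return np.stack([d@X,d@Y],-1)
def status(name,box,z=.034):
    im,i=shot('wrist',name);s=read_state();R=cv2.Rodrigues(s['tcp_rot'])[0]
    print('t',s['time'],'tcp fix',fx(s['tool_pos']*1000).round(1),'z',s['tool_pos'][2].round(4),'tool yaw rel',(np.arctan2(R[1,0],R[0,0])+.1262).round(4),'F',s['wrist_force'].round(1),'q',s['q'].round(2))
    hs=holes(im,i,box,z)
    for h in hs: print('hole',h[0],h[1],fx(h[2]).round(1))
    return im,i
E
python3 - <<'E'
from h import *
im,i=status('w4.png',(195,20,265,175))
# near edge of plate: bright/dark transition in columns clear of fingers
g=cv2.cvtColor(im,cv2.COLOR_RGB2GRAY)
e=[]
for c in list(range(95,150,5))+list(range(220,300,10))+list(range(365,400,5)):
    col=g[170:300,c].astype(int); k=np.argmin(np.diff(cv2.GaussianBlur(col.astype(np.float32),(1,5),0).ravel()));e.append((c,170+k+.5))
P=fx(ray(i,e,.034)*1000);print(np.c_[e,P.round(1)].tolist())
top,ti=shot('top','top4.png')
cv2.imwrite('pics/w4b.png',np.hstack([im[:,:,::-1]]))
E
```

```text
t 5.725 tcp fix [-92.3 -24.3] z 0.0278 tool yaw rel -0.001 F [-0.9 -0.6 -0.2] q [ 0.11  0.07  2.25 -0.    0.82  1.81]
hole 636 [227.5, 33.1] [ 12.3 -11.2]
hole 526 [219.2, 124.6] [-27.   -6.5]
[[95.0, 182.5, -54.7, 57.4], [100.0, 183.5, -55.3, 54.9], [105.0, 184.5, -55.8, 52.3], [110.0, 184.5, -55.8, 49.7], [115.0, 185.5, -56.3, 47.2], [120.0, 185.5, -56.3, 44.6], [125.0, 186.5, -56.9, 42.1], [130.0, 187.5, -57.4, 39.6], [135.0, 187.5, -57.4, 37.0], [140.0, 188.5, -57.9, 34.5], [145.0, 188.5, -57.9, 31.9], [220.0, 197.5, -62.7, -5.6], [230.0, 198.5, -63.2, -10.6], [240.0, 200.5, -64.2, -15.6], [250.0, 201.5, -64.8, -20.6], [260.0, 202.5, -65.3, -25.6], [270.0, 203.5, -65.8, -30.6], [280.0, 204.5, -66.4, -35.7], [290.0, 205.5, -66.9, -40.7], [365.0, 214.5, -71.9, -79.6], [370.0, 214.5, -71.9, -82.2], [375.0, 215.5, -72.5, -84.9], [380.0, 216.5, -73.1, -87.7], [385.0, 216.5, -73.1, -90.3], [390.0, 217.5, -73.7, -93.1], [395.0, 217.5, -73.7, -95.8]]
```

Call:
{"api": "play_rows", "payload": {"motion": [[0,0.03,0,0,0],[0,0.03,0,0,0],[0,0,0,0,0],[0,0,0.002,0,0],[0.007,0,0,0,0]]}}

```text
time: 6.4
tool_pos: [0.4418, 0.0129, 0.025]
tcp_rot: [-3.135, 0.199, 0.001]
wrist_force: [-0.6, 0.0, 0.0]
width: -0.003
```

Call:
{"api": "play_rows", "payload": {"motion": [[0.003,0,-0.0005,0,0],[0.003,0,-0.001,0,0],[0.003,0,-0.001,0,0]]}}

```text
time: 6.78
tool_pos: [0.4503, 0.0113, 0.0274]
tcp_rot: [3.135, -0.2, -0.002]
wrist_force: [-2.6, -0.4, -0.9]
width: -0.0
```

Call:
{"api": "play_rows", "payload": {"motion": [[0.003,0,0,0,0],[0.003,0,0,0,0],[0.002,0,0,0,0],[0.002,0,0,0,0]]}}

```text
time: 7.28
tool_pos: [0.4607, 0.0098, 0.0277]
tcp_rot: [3.135, -0.2, -0.001]
wrist_force: [-6.4, -0.9, 0.5]
width: 0.003
```

```bash
python3 - <<'E'
from h import *
status('w5.png',(130,10,230,170))
E
```

```text
t 7.325 tcp fix [-67.1 -84.7] z 0.0277 tool yaw rel -0.0013 F [-3.2 -1.5 -0.9] q [-0.03  0.09  2.23 -0.    0.82  1.67]
hole 3749 [172.8, 30.6] [ 39.3 -47.7]
hole 152 [141.1, 71.2] [ 22.9 -32.3]
hole 659 [156.2, 84.5] [ 16.9 -38.7]
hole 479 [147.4, 106.8] [  7.2 -33.7]
hole 104 [142.7, 120.3] [  1.1 -30.9]
hole 1789 [165.8, 145.0] [-10.6 -40.9]
hole 223 [153.2, 166.9] [-21.2 -33.7]
```

Call:
{"api": "play_rows", "payload": {"motion": [[0.002,0,0,0,0],[0.001,0,0,0,0],[0,0,0,0,0]]}}

```text
time: 7.7
tool_pos: [0.4607, 0.0098, 0.0275]
tcp_rot: [-3.135, 0.2, 0.01]
wrist_force: [-11.7, -0.9, 8.7]
width: -0.003
```

```bash
python3 - <<'E'
from h import *
im,i=status('w6.png',(85,10,135,160))
cv2.imwrite('pics/w6b.png',im[:,:,::-1])
E
```

```text
t 7.75 tcp fix [-67.  -84.7] z 0.0275 tool yaw rel -0.0013 F [-11.1  -0.    7.3] q [-0.03  0.09  2.22  0.    0.83  1.66]
hole 284 [90.1, 81.6] [19.  -8.2]
hole 70 [95.8, 157.4] [-16.1  -5.7]
```

View pics/w6b.png

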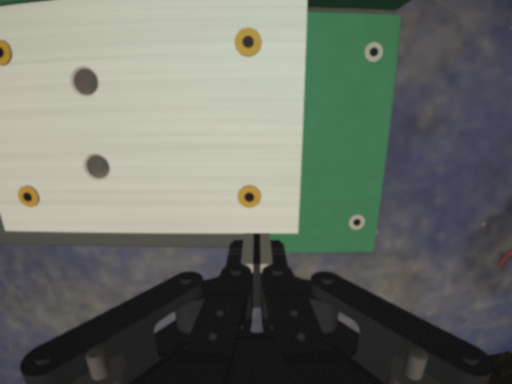

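The near edge (row ≈234) is now parallel to the bed edge. The holes are at (86,81) and (97,166), and the push is stopped by the fence. Next is the exact position.

```bash
python3 - <<'E'
from h import *
im=cv2.imread('pics/w6.png')[:,:,::-1].copy();i=camera_info('wrist')
for b in((68,62,105,100),(80,148,115,185)):
    for h in holes(im,i,b): print(h[0],h[1],fx(h[2]).round(1))
e=[(120,233.5),(290,233.5),(305,20),(299,225)];print(fx(ray(i,e,.034)*1000).round(1))
print(fx(ray(i,[(307,15),(284,247)],.018)*1000).round(1))
E
```

```text
528 [85.1, 81.0] [19.4 -5.8]
424 [97.0, 166.1] [-20.4  -5.6]
[[ -56.7  -12.1]
 [ -56.4 -101.5]
 [  43.1 -105. ]
 [ -51.6 -105.9]]
[[  49.5 -108.3]
 [ -72.7 -100.3]]
```

Call:
{"api": "play_rows", "payload": {"motion": [[-0.02,0,0,0,0],[0,0,-0.05,0,0],[0.045,0.03,-0.02,0,40],[0.044,0.03,0,0,40],[0,0,0,-0.028,40]]}}

```text
time: 8.38
tool_pos: [0.5304, -0.0612, 0.1004]
tcp_rot: [3.139, 0.079, 0.014]
wrist_force: [-1.0, 1.7, -1.8]
width: 0.473
```

Call:
{"api": "play_rows", "payload": {"motion": [[0,0,0,-0.028,40],[0,0,0,-0.028,40],[0,0,0,-0.028,40],[0,0,0,-0.028,40],[0,0,0,-0.028,40]]}}

```text
time: 9.0
tool_pos: [0.5266, -0.0588, 0.0989]
tcp_rot: [2.803, 1.413, 0.006]
wrist_force: [0.2, 0.4, 0.2]
width: 0.469
```

Call:
{"api": "play_rows", "payload": {"motion": [[0,0,0,-0.028,40],[0,0,0,-0.028,40],[0,0,0,-0.026,40],[0,0,0,0,40]]}}

```text
time: 9.5
tool_pos: [0.5262, -0.0588, 0.0987]
tcp_rot: [2.358, 2.072, 0.004]
wrist_force: [-0.4, -0.3, 0.1]
width: 0.469
```

```bash
python3 - <<'E'
from h import *
im,i=status('w7.png',(0,0,500,200))
cv2.imwrite('pics/w7b.png',im[:,:,::-1])
E
```

```text
t 9.55 tcp fix [   6.3 -144.4] z 0.0985 tool yaw rel 1.5664 F [-0.1 -0.2 -0.2] q [-0.16  0.11  2.05  0.    0.98 -0.03]
hole 74038 [250.9, 107.1] [  3.7 -70.7]
hole 229 [212.9, 6.1] [-20.6  -6.4]
hole 220 [274.4, 5.9] [19.4 -6.5]
hole 52 [344.5, 50.5] [ 66.8 -33.4]
hole 57 [294.6, 121.2] [ 34.3 -80.4]
hole 65 [194.8, 121.7] [-36.1 -80.4]
hole 39 [334.9, 190.1] [  66.7 -131.2]
```

View pics/w7b.png

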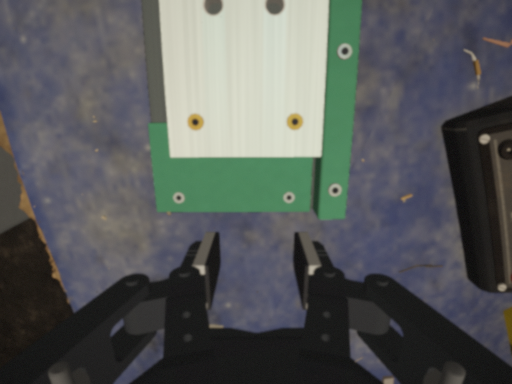

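The plate is squared up, with both holes 26.4 mm short in y. I'll lower behind the right edge and push along the fence.

Call:
{"api": "play_rows", "payload": {"motion": [[0,-0.006,0.04,-0.0007,40],[0,0,0.034,0,40],[0,0,0,0,40],[0.012,0,0,0,40],[0.008,0,0,0,40]]}}

```text
time: 10.18
tool_pos: [0.5231, -0.0376, 0.0257]
tcp_rot: [2.352, 2.078, 0.004]
wrist_force: [-0.3, 0.5, 0.6]
width: 0.469
```

Call:
{"api": "play_rows", "payload": {"motion": [[0.004,0,0,0,40],[0.004,0,0,0,40],[0.004,0,-0.0005,0,40],[0.004,0,-0.0005,0,40]]}}

```text
time: 10.68
tool_pos: [0.523, -0.0224, 0.0248]
tcp_rot: [2.354, 2.08, -0.0]
wrist_force: [0.3, -3.0, -1.2]
width: 0.468
```

```bash
python3 - <<'E'
from h import *
im,i=status('w8.png',(185,15,320,130))
E
```

```text
t 10.725 tcp fix [  -1.3 -108.3] z 0.0248 tool yaw rel 1.5736 F [ 0.2 -2.6  0.7] q [-0.09  0.2   2.1   0.    0.84  0.03]
hole 381 [207.7, 21.7] [-21.7   0.4]
hole 385 [302.0, 21.6] [18.1  0.5]
```

Call:
{"api": "play_rows", "payload": {"motion": [[0.004,0.0004,0,0,40],[0.004,0.0004,0,0,40],[0.004,0.0004,0,0,40],[0.003,0.0004,0,0,40]]}}

```text
time: 11.22
tool_pos: [0.5259, -0.0075, 0.0247]
tcp_rot: [-2.353, -2.08, 0.002]
wrist_force: [-0.4, -0.4, -0.2]
width: 0.471
```

```bash
python3 - <<'E'
from h import *
im,i=status('w9.png',(185,5,320,100))
E
```

```text
t 11.275 tcp fix [  0.2 -92.7] z 0.0247 tool yaw rel 1.5733 F [-0.4  0.2 -0.2] q [-0.06  0.21  2.1   0.    0.84  0.06]
hole 646 [208.1, 16.9] [-20.5  17.4]
hole 639 [301.3, 17.0] [18.8 17.4]
```

Contact force dropped to zero and the holes jumped ahead, so it has probably seated. I'll retreat and look.

Call:
{"api": "play_rows", "payload": {"motion": [[-0.02,0,0,0,40],[0,0,-0.04,0,40],[0.02,0,-0.035,0,40],[0,0,0,0,40]]}}

```text
time: 11.78
tool_pos: [0.5297, -0.0061, 0.1032]
tcp_rot: [2.35, 2.079, 0.01]
wrist_force: [0.2, -0.8, -0.8]
width: 0.466
```

```bash
python3 - <<'E'
from h import *
im,i=status('w10.png',(195,15,310,80),.028)
cv2.imwrite('pics/w10b.png',im[:,:,::-1])
t,ti=shot('top','top10.png');s,si=shot('scene','s10.png')
a=cv2.imread('pics/top0.png');
for n,roi in(('screwdriver',(145,155,182,235)),('tape/tin',(325,170,372,255)),('transformer',(180,130,212,155))):
    x0,y0,x1,y1=roi;d=cv2.absdiff(a[y0:y1,x0:x1],t[y0:y1,x0:x1,::-1]).max(2);print(n,(d>60).sum())
c=cv2.resize(s[180:270,170:290,::-1],(480,360),interpolation=cv2.INTER_CUBIC)
cv2.imwrite('pics/m10.png',np.hstack([im[:360,:,::-1][:, :300],c[:, :]]) if 0 else np.hstack([cv2.resize(im[0:160,130:360,::-1],(518,360)),cv2.resize(c,(280,210),interpolation=cv2.INTER_AREA) if 0 else c[:, :280]]))
E
```

```text
t 11.825 tcp fix [  1.7 -92.4] z 0.1012 tool yaw rel 1.5748 F [ 0.4 -0.3  0.4] q [-0.06  0.1   2.05  0.    0.99  0.06]
hole 261 [221.2, 50.6] [-20.8  20.6]
hole 257 [278.1, 50.8] [19.2 20.6]
screwdriver 0
tape/tin 0
transformer 0
```

View pics/m10.png

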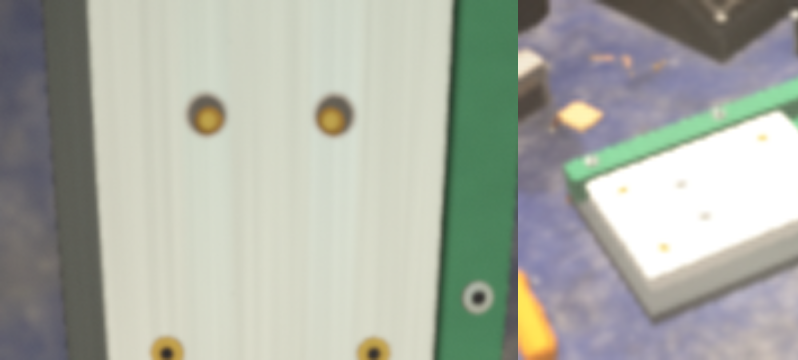

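Both brass pins show inside the holes. A last check that the right end is also flat: the screw spacing there was 70.4 mm when measured at the old height.

```bash
python3 - <<'E'
from h import *
im=cv2.imread('pics/w10.png')[:,:,::-1].copy();i=camera_info('wrist')
for z in(.028,.034):
    a=[np.array(h[2][:2]) for b in((192,145,217,170),(283,145,310,170)) for h in holes(im,i,b,z) if h[0]<200]
    print(z,[fx(p).round(1) for p in a],np.linalg.norm(a[0]-a[-1]).round(2))
    a=[np.array(h[2][:2]) for h in holes(im,i,(195,15,310,80),z)];print('hole spacing',np.linalg.norm(a[0]-a[1]).round(2))
E
```

```text
0.028 [array([-39.8, -55.3]), array([ 28.8, -55.3])] 68.65
hole spacing 39.03
0.034 [array([-38.8, -54.2]), array([ 28. , -54.3])] 66.74
hole spacing 38.02
```

```bash
python3 -c "
from workcell import *
s=read_state();print(s['time'],s['tool_pos'],abs(s['joint_vel']).max());print(finish_job())"
```

```text
11.925 [ 0.52558401 -0.00713851  0.0987653 ] 0.015870967006017304
the job is handed in; nothing more can be done
None
```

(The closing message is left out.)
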